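# Hang the roller carrier on the sloping rail

### The job

Pick up the roller carrier with the nougat bar in its tray, and hook it over the upper, free-end half of the sloping rail. Nobody has measured how high the rail is clamped, so feel for it: lower the carrier gently until the rail starts to take its weight, never pressing hard, and only then open the fingers. Let it roll down by itself, without pushing, until it rests against the stop, with the bar still in the tray and the other things on the counter left where they are.

Things in the scene. Friction and masses are not known exactly. Their poses are not given: they have to be found in the camera images.
- carrier: Loose roller carrier, 116x47x169 mm, 0.18 kg (x0.8-1.3), standing upright; origin on its underside below the tab, x along the rail when hung, z up. Below: open wooden tray 116x42x15 (4 mm floor and walls) holding the bar, whose top is at z=24. Steel spine, 36 wide, up the -y side (y=-28 to -31). Steel roof 60x47 at z=127-131, x -30 to 30, y -31 to 16, over two rollers. Hook opens to +y.
- carrier_tab (a point): Centre of the wooden grip tab on the carrier's roof, at carrier (0, 0, 150) mm: 30 (x) x 14 (y) mm, z=131 to 169. Take it across y.
- carrier_tread (a point): Lowest line of the rollers, at carrier (0, 0, 105) mm, to rest on the rail's upper face. Rollers: diameter 18, width 16, at x=+-20. A cheek on each side (inner faces y=+-10, outer +-15) reaches down to z=94, so the rail enters sideways between z=24 and 94. It may hang either way round. Damped rollers: it rolls at 0.05 to 0.3 m/s.
- nougat: Loose wrapped nougat bar 28 x 100 x 20 mm (x, y, z), 60 g, lying in the carrier's tray along the carrier's x; origin at the centre of its underside. It must stay in the tray.
- stand: Fixed stand; origin on the counter under the rail's middle, x horizontally uphill, z up. Base plate 290x80x10 mm, x=-190 to 100. One post at x=-170 (low end) carries a straight 14x14 mm aluminium bar at y=0, rising 6 degrees towards +x, free end at x=+149 with a 6 mm high ledge from x=143. The bar is sprung in its post: it yields straight down 0.5 mm per N, at most 15 mm.
- rail_nominal (a point): Point on the stand at (80, 0, 193.4) mm, where the bar's upper face passes at NOMINAL clamp height (185 mm over the stand's origin, plus 0.105 x). The post is really clamped anywhere up to 16 mm higher or lower; no reported pose shows it.
- stop_nominal (a point): Point on the stand at (-115, 0, 182) mm: uphill face of the rubber stop at the rail's low end (nominal height as above), 23 mm high over the bar. A carrier resting against it has its origin at stand x of about -75 mm.
- blue_tin: Bystander: round sweet tin, diameter 67, height 45 mm; origin at the centre of its underside.
- tape: Bystander: roll of tape lying flat, 93 x 91 x 48 mm; origin at the centre of its underside.
- tall_box: Bystander: tall gift box with bow, 51 x 74 x 105 mm; origin at the centre of its underside.
- spool: Bystander: ribbon spool lying flat, 63 x 72 x 22 mm; origin at the centre of its underside.
- square_box: Bystander: low gift box with bow, 61 x 81 x 70 mm; origin at the centre of its underside.

How it is judged:
On the way, in this order (a step that is already met when the one before it is completed fails the run):
1. the carrier is lifted off the counter by the fingers (contact force between the fingers and carrier above 0.5 N and height (world z) of carrier above 0.03 m), for 0.2 s.
2. still held, the carrier rests on the upper half of the rail, which takes at least 0.8 N (all of step 1 and contact force between carrier and stand above 0.8 N and x of carrier in the frame of stand above 0 m and y of carrier in the frame of stand between -0.012 and 0.012 m), for 0.1 s.
3. it is let go while still on the upper half of the rail (contact force between the fingers and carrier below 0.05 N and x of carrier in the frame of stand above -0.02 m and contact force between carrier and stand above 0.3 N), for 0.02 s.
At the end, for the whole second after the job is handed in: The carrier rests on the rail against the stop: origin 62 to 95 mm downhill of the stand's and within 10 mm of its centre line, over 30 mm above the counter, tilt under 0.3 rad, under 20 mm/s, over 0.8 N on the stand, fingers off it, nougat bar lying in its tray (x of carrier in the frame of stand between -0.095 and -0.062 m and y of carrier in the frame of stand between -0.01 and 0.01 m and height (world z) of carrier above 0.03 m and contact force between carrier and stand above 0.8 N and contact force between the fingers and carrier below 0.05 N and linear speed of carrier below 0.02 m/s and angle between carrier's own z axis and vertical below 0.3 rad and z of nougat in the frame of carrier between -0.004 and 0.012 m and distance between nougat and carrier below 0.025 m); the robot touches nothing.
It fails at once if the rail is pressed by the carrier with more than 9 N (contact force between carrier and stand above 9 N).
It fails at once if the robot itself presses on the stand with more than 5 N (contact force between any of the fingers, the arm and stand above 5 N).
It fails at once if the carrier is pushed or carried down the lower half of the rail by hand (contact force between the fingers and carrier above 0.5 N and contact force between carrier and stand above 0.3 N and x of carrier in the frame of stand below -0.03 m).
It fails at once if the nougat bar leaves the tray (distance between nougat and carrier above 0.045 m).
It fails at once if a bystander is moved by more than 20 mm (distance of any of blue_tin, tape, tall_box, spool, square_box from where it was at the start of the episode above 0.02 m).
It also fails if it takes over 51 s, if anything falls off the work surface, if the arm or the gripper's body presses on something with over 40 N, if the wrist force passes 120 N, or if a joint passes its speed limit or range.

### The arm

A 6-joint arm with a two-finger parallel gripper is mounted at the origin on a cart in front of the work surface, level with it; the furniture and walls round the work are solid. World frame = base frame: x ahead of the robot, y to its left, z up, the work surface at z = 0. Lengths are in m, angles in rad, forces in N, time in s.
With the tool pointing down it reaches from about 0.375 to 0.9 m from the base axis. Payload 3.1 kg.
Tool frame: the origin (TCP) lies between the finger pads; the fingertips stand manip.finger_overhang ahead of it and the grasp point (between the pads) lies 5 mm behind it (manip.finger_overhang is the distance from the TCP to the fingertips, in m); z points along the fingers, y is the line along which they close (so a half turn about z gives the same grasp; the last joint's range is limited). The gripper opens to 85 mm and grips with 20 to 120 N. Pads are 22 mm wide; open, the fingers measure 114 mm over their backs; the gripper's body (76 mm by 85 mm) begins 54 mm behind the grasp point. The pads swing forward as they close: fully open they stand 13 mm farther back than shut.
Start: joints at [-1.498, 0.527, 1.433, -0, 1.181, -0.178], TCP at [0.156, -0.605, 0.245] pointing down, gripper open.
Joint ranges: [-3.08, 3.08], [-0.75, 2.2], [0.22, 2.44], [-1.43, 4.57], [0, 2.65], [-2.85, 2.85]. Speed limits (rad/s): [2.79, 2.79, 3.14, 3.14, 3.14, 3.14].

### API

Orientations are given as a unit quaternion [x, y, z, w].
In Python, from station import manip gives the robot as it stands.
- The arm moves only by the tool drive_tool, never from a script. Its argument "plan" is a list of rows, each a list of 7 numbers: the shift along the tool's x, y, z in m, then the turn, a rotation vector about the tool's x, y, z in degrees, then the opening, from -1 (shut) to 1 (fully open). In form: [[x, y, z, wx, wy, wz, gripper], ...]. A call has 1 to 10 rows; each row shifts and turns the commanded pose from where the row before left it, along the tool's axes as they then stand; what a row does not reach is not made up. A row lasts 1/10 s, in which the tool goes at most 50 mm and 8.59 degrees, less where a joint would pass 70% of its speed; a pose out of reach is approached as far as the arm can. A call is refused whole if a number of a shift passes 0.05 or a number of a turn 8.59, either way. A call with a gripper value outside its range is refused whole. The fingers move at their own pace and stop on an object; "newtons" is the grip in N (left out, the last holds). Time passes only in rows, so rows that do not move let the fingers close. It gives the time, the measured TCP pose, the force, the opening and the grip force at its end, in the units of the state.
- manip.sense(): the state, without advancing time (a new reading comes with each control period).
- manip.snapshot(name): name is "scene" or "top" or "wrist"; returns a dict with "image" (480x640x3 uint8, red, green, blue), "z_map" (480x640 float32, m along the optical axis (not along the pixel's ray), 0 where there is no reading), "fov_y" (degrees; the focal length in pixels is half the picture's height over the tangent of half this angle, whatever the lens; pixels are square), "cx", "cy" (the principal point, pixels), "extrinsics" (4x4, takes a point from camera to world coordinates); the wrist camera has in their place "mount" (4x4, takes a point from camera to tool coordinates, whose origin is the TCP and whose axes are the flange's). Camera axes: x right, y up, looking along -z (the intrinsics and any distortion apply to the point x, -y, -z); pixel columns grow to the right and rows downward; lengths in m; the calibration is good to about 2 mm. The wrist camera is an equidistant fisheye: a pixel r from the principal point sees the ray r / f radians off the axis. A picture is of the moment at which its call begins: read the wrist's pose just before it.
- manip.sign_off(): hands the job in; it is judged then, once.
The state is a dict: "t": time; "q": joint angles; "qd": joint speeds; "tau": joint torques, N m; "tcp_pos": TCP position; "tool_rot": TCP orientation; "force": force on the tool from outside, world axes, zero at the start; "ft_torque": the same for the moment, N m; "finger_gap": opening from 0.0 (shut) to 1.0 (fully open); "gripper_force": force on a finger pad.
Only numpy, scipy, OpenCV 4.12 (cv2) and the standard library are available. Lean on these libraries where they do the work, as an engineer would, in place of code of your own. Each camera call takes 0.05 s, during which the arm holds its last target. There are 200 camera calls.

## Working session

There is one attempt and no reset: what is moved stays moved. The work goes in short steps, Python scripts to look and compute and a tool call to move; the robot and the scene stay as the last step left them, time stands still between calls to the robot, and variables do not carry over. Pictures are saved under pics/ and viewed, at most 10 in all, crops included, and the job is handed in when it is done.

Besides the shell and the picture viewer there is one more tool, called after "Emit:" by a JSON object that holds its "api" and its "payload". drive_tool: Moves the arm, as the interface text tells. Its arguments: {"type":"object","properties":{"plan":{"type":"array"},"newtons":{"type":"number"}},"required":["plan"]}

```bash
mkdir -p pics; ls; cat > h.py <<'E'
import numpy as np,cv2
from station import manip
from scipy.spatial.transform import Rotation as R
def cloud(n):
    s=manip.snapshot(n);z=s["z_map"];f=240/np.tan(np.radians(s["fov_y"])/2)
    v,u=np.mgrid[:480,:640]
    P=np.stack([(u-s["cx"])/f*z,-(v-s["cy"])/f*z,-z],-1)
    E=s["extrinsics"];W=P@E[:3,:3].T+E[:3,3];W[z==0]=np.nan
    return s,W
E
python3 - <<'E'
from h import *
for n in("scene","top"):
    s,W=cloud(n);cv2.imwrite(f"pics/{n}.png",s["image"][...,::-1]);np.save(n+".npy",W);np.save(n+"_i.npy",s["image"])
    print(n,[k for k in s],s["fov_y"],s["extrinsics"].round(3).tolist())
print(manip.sense(),manip.finger_overhang)
E
```

```text
pics
scene ['image', 'z_map', 'fov_y', 'cx', 'cy', 'extrinsics'] 55.75219107320021 [[-0.472, 0.649, -0.597, -0.155], [-0.882, -0.332, 0.335, 0.421], [0.019, 0.685, 0.728, 1.111], [0.0, 0.0, 0.0, 1.0]]
top ['image', 'z_map', 'fov_y', 'cx', 'cy', 'extrinsics'] 55.561189650153274 [[0.014, 0.987, -0.159, 0.418], [-1.0, 0.019, 0.025, -0.017], [0.027, 0.158, 0.987, 1.329], [0.0, 0.0, 0.0, 1.0]]
{'t': 0.1, 'q': array([-1.49751345e+00,  5.28392070e-01,  1.43375817e+00,  4.57846347e-05,
        1.18138419e+00, -1.78451862e-01]), 'qd': array([-0.00064158, -0.00245307, -0.00492515, -0.00100893, -0.00031237,
       -0.00027861]), 'tau': array([-4.14948954e-05, -4.43304777e+01, -1.78586876e+01, -3.36569074e-04,
        3.88103857e-03, -1.53800556e-05]), 'tcp_pos': array([ 0.15570247, -0.60467393,  0.24442493]), 'tool_rot': array([ 9.92089781e-01,  1.25526584e-01,  7.21709246e-05, -9.68434820e-04]), 'force': array([ 0.08906783, -0.34404131,  1.04496662]), 'ft_torque': array([-0.08364106,  0.00877352, -0.02932167]), 'gripper_force': 0.0, 'finger_gap': 0.9994843755242407} 0.014
```

View pics/scene.png

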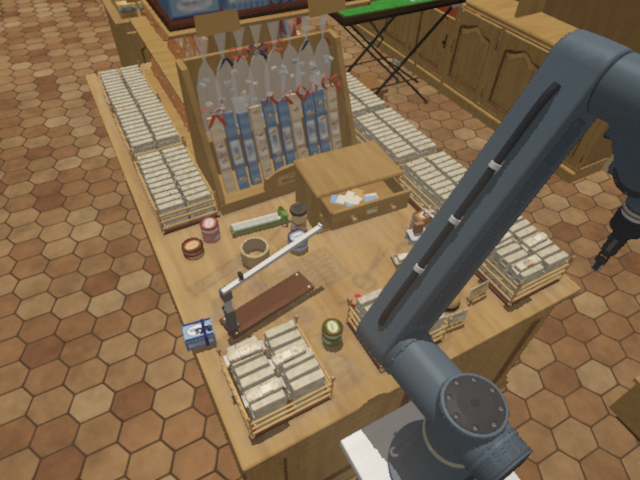

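View pics/top.png

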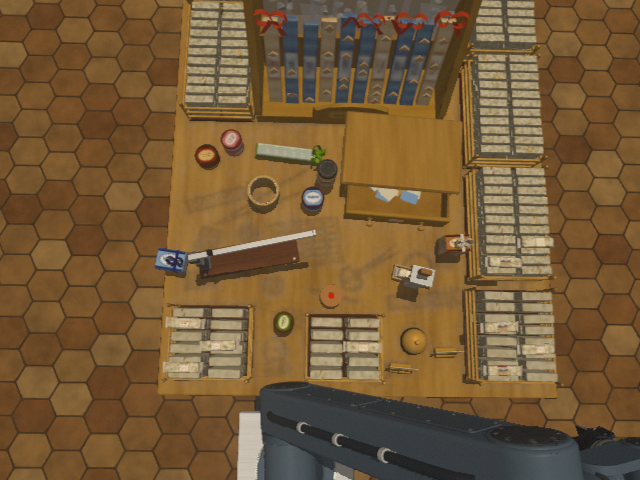

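The top view shows the rail from its low end at about (190,258) to its free end at (314,233). The carrier is at about (415,275), with the tall box beside it at (453,245). Next I'll zoom in and measure.

```bash
python3 - <<'E'
from h import *
W=np.load("top.npy");I=np.load("top_i.npy")
a=cv2.resize(I[225:305,380:480],None,fx=5,fy=5,interpolation=2)
b=cv2.resize(I[215:295,150:330],None,fx=4,fy=4,interpolation=2)
o=np.zeros((400+200,720,3),np.uint8);o[:400,:500]=a;o2=b
cv2.imwrite("pics/c1.png",np.vstack([a[:280,:,::-1] if 0 else cv2.copyMakeBorder(a,0,0,0,300,0),cv2.resize(b,(450,200)) if 0 else np.zeros((0,800,3),np.uint8)])[...,::-1])
for n,x0,x1,y0,y1 in(("carr",385,470,228,305),("rail",150,330,215,295)):
  for zl,zh in((.004,.012),(.012,.03),(.03,.09),(.09,.12),(.12,.136),(.136,.16),(.16,.18),(.18,.20),(.20,.25)):
    w=W[y0:y1,x0:x1].reshape(-1,3);m=(w[:,2]>zl)&(w[:,2]<zh);p=w[m]
    if len(p)>2:print(n,zl,zh,len(p),p.min(0).round(3),p.max(0).round(3),p.mean(0).round(3))
t=W[225:305,380:480];np.set_printoptions(linewidth=250)
print((t[20:72:2,10:90:2,2]*1000).round())
E
```

```text
carr 0.004 0.012 272 [ 0.456 -0.495  0.004] [ 0.681 -0.251  0.012] [ 0.549 -0.391  0.008]
carr 0.012 0.03 304 [ 0.455 -0.495  0.012] [ 0.677 -0.269  0.03 ] [ 0.553 -0.364  0.02 ]
carr 0.03 0.09 667 [ 0.454 -0.494  0.03 ] [ 0.675 -0.303  0.09 ] [ 0.601 -0.435  0.068]
carr 0.09 0.12 68 [ 0.499 -0.467  0.09 ] [ 0.635 -0.296  0.119] [ 0.575 -0.385  0.102]
carr 0.12 0.136 323 [ 0.498 -0.361  0.121] [ 0.653 -0.292  0.136] [ 0.525 -0.324  0.13 ]
carr 0.136 0.16 39 [ 0.524 -0.339  0.136] [ 0.652 -0.305  0.16 ] [ 0.571 -0.321  0.145]
carr 0.16 0.18 66 [ 0.524 -0.341  0.161] [ 0.542 -0.313  0.173] [ 0.533 -0.327  0.168]
rail 0.004 0.012 1783 [ 0.472 -0.087  0.004] [0.709 0.389 0.012] [0.577 0.14  0.008]
rail 0.012 0.03 504 [ 0.477 -0.087  0.012] [0.631 0.404 0.03 ] [0.559 0.13  0.016]
rail 0.03 0.09 710 [0.532 0.259 0.03 ] [0.599 0.408 0.089] [0.564 0.352 0.048]
rail 0.09 0.12 20 [0.55  0.262 0.091] [0.566 0.276 0.117] [0.556 0.266 0.104]
rail 0.136 0.16 15 [0.545 0.258 0.138] [0.557 0.279 0.159] [0.55  0.266 0.15 ]
rail 0.16 0.18 170 [0.546 0.121 0.16 ] [0.584 0.286 0.18 ] [0.561 0.256 0.175]
rail 0.18 0.2 462 [ 0.555 -0.04   0.18 ] [0.627 0.274 0.2  ] [0.586 0.136 0.191]
rail 0.2 0.25 239 [ 0.563 -0.04   0.2  ] [0.629 0.229 0.217] [0.609 0.028 0.205]
[[-6. -1. -2. ... 78. 84. 84.]
 [-1.  3. -3. ... 79. 77. 81.]
 [-0. -3. -3. ... 82. 87. 76.]
 ...
 [ 0. -2.  2. ... 18. 27. 59.]
 [-5. -4. -4. ... 11. 33. 55.]
 [-3. -6.  1. ...  9. 33. 53.]]
```

View pics/c1.png

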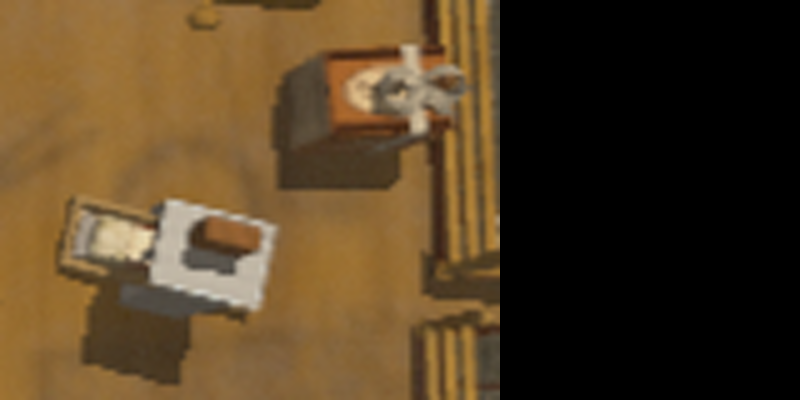

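```bash
python3 - <<'E'
from h import *
s,W=cloud("top");I=s["image"];E=s["extrinsics"];f=240/np.tan(np.radians(s["fov_y"])/2)
W=np.nanmean([W]+[cloud("top")[1] for _ in range(3)],0)
def proj(uv,h):
    d=np.c_[(uv[:,0]-s["cx"])/f,-(uv[:,1]-s["cy"])/f,-np.ones(len(uv))]@E[:3,:3].T
    return E[:3,3]+d*((h-E[2,3])/d[:,2])[:,None]
v,u=np.mgrid[:480,:640]
hsv=cv2.cvtColor(I,cv2.COLOR_RGB2HSV)
box=(u>385)&(u<437)&(v>255)&(v<292)
def rect(m,h,n):
    p=proj(np.c_[u[m],v[m]].astype(float),h);r=cv2.minAreaRect((p[:,:2]*1000).astype(np.float32));print(n,m.sum(),r,p.mean(0).round(4),"zmean",np.nanmedian(W[m],0).round(4));return r
m=box&(abs(W[...,2]-.129)<.008)
rect(m,.131,"roof")
t=box&(abs(W[...,2]-.168)<.008)
rect(t,.169,"tab")
k=box&(abs(W[...,2]-.014)<.012)&(abs(u-398)<14)&(v>262)&(v<282)
# rail
r=(u>150)&(u<330)&(v>215)&(v<275)&(W[...,2]>.155)&(W[...,2]<.23)
# restrict to bright top face
p=W[r]
ln=cv2.fitLine(p[:,:2].astype(np.float32),cv2.DIST_HUBER,0,.01,.01).ravel()
print("rail",len(p),ln, "ang",np.degrees(np.arctan2(ln[1],ln[0])))
d=ln[:2]*(-1 if ln[1]>0 else 1);n=np.array([-d[1],d[0]])
a=(p[:,:2]-ln[2:])@d;b=(p[:,:2]-ln[2:])@n
print("extent",a.min(),a.max(),"ends",ln[2:]+a.min()*d,ln[2:]+a.max()*d)
for lo in np.arange(a.min(),a.max(),.02):
    q=(a>=lo)&(a<lo+.02);print(round(lo,3),q.sum(),np.median(b[q]).round(4),b[q].min().round(4),b[q].max().round(4),np.median(p[q,2]).round(4),p[q,2].max().round(4))
# base plate brown
bm=(u>150)&(u<330)&(v>215)&(v<290)&(hsv[...,2]<110)&(abs(W[...,2]-.01)<.008)
rect(bm,.01,"base")
E
```

```text
roof 320 ((525.5083618164062, -325.6072082519531), (60.746337890625, 47.39101791381836), 76.88134765625) [ 0.5228 -0.3236  0.131 ] zmean [ 0.5211 -0.3218  0.1307]
tab 67 ((532.7759399414062, -326.6175842285156), (30.22482681274414, 13.87515926361084), 76.86400604248047) [ 0.5328 -0.3267  0.169 ] zmean [ 0.5336 -0.3276  0.1684]
rail 878 [ 0.2001829  -0.97975856  0.5806062   0.1619506 ] ang -78.45234
extent -0.12520728340854279 0.2075526740811321 ends [0.55554187 0.28462351] [ 0.62215472 -0.04140091]
-0.125 85 0.0002 -0.0115 0.0141 0.1747 0.1793
-0.105 64 -0.0002 -0.011 0.0147 0.1777 0.1802
-0.085 42 -0.0012 -0.0053 0.008 0.1802 0.2053
-0.065 61 0.0002 -0.0055 0.0084 0.1841 0.2066
-0.045 49 0.0007 -0.0055 0.0081 0.1841 0.1884
-0.025 50 0.0005 -0.0055 0.0086 0.1862 0.189
-0.005 48 -0.0001 -0.0056 0.0079 0.189 0.1913
0.015 50 0.0005 -0.0057 0.0084 0.1907 0.1924
0.035 51 0.0007 -0.006 0.0084 0.1927 0.1958
0.055 49 0.0004 -0.0059 0.0086 0.1948 0.1979
0.075 48 0.0002 -0.0058 0.0073 0.197 0.1992
0.095 49 0.0002 -0.0057 0.0079 0.1986 0.2015
0.115 50 0.0003 -0.0059 0.008 0.2009 0.2041
0.135 49 0.0 -0.006 0.0075 0.203 0.2059
0.155 51 0.0002 -0.0061 0.0078 0.2052 0.2085
0.175 50 -0.0002 -0.006 0.0077 0.2073 0.2102
0.195 32 -0.0003 -0.0064 0.0079 0.2094 0.218
base 2019 ((569.5028686523438, 204.72616577148438), (83.99413299560547, 405.7568359375), 7.266998291015625) [0.5755 0.1429 0.01  ] zmean [0.5757 0.1412 0.0095]
```

Emit:
{"api": "drive_tool", "payload": {"plan": [[0,0,0,0,0,-8.5,1],[0,0,0,0,0,-8.5,1],[0,0,0,0,0,-8.5,1],[0,0,0,0,0,-8.5,1],[0,0,0,0,0,-8.5,1],[0,0,0,0,0,-8.5,1],[0,0,0,0,0,-8.5,1],[0,0,0,0,0,-3,1],[0,0,0,0,0,0,1]]}}

```text
t: 1.2
tcp_pos: [0.1557, -0.6052, 0.2452]
tool_rot: [0.783, 0.622, 0.0, -0.0]
force: [0.5, -0.9, -0.4]
finger_gap: 0.999
gripper_force: 0.0
```

```bash
cat >> h.py <<'E'
def to(target,dx=(0,0,0)):
    s=manip.sense();r=R.from_quat(s["tool_rot"]);X=r.as_matrix()
    print("t",s["t"],"tcp",s["tcp_pos"].round(4),"xang",np.degrees(np.arctan2(X[1,0],X[0,0])).round(2),"z",X[:,2].round(3),"F",s["force"].round(2),"gap",s["finger_gap"],"gf",s["gripper_force"],"q",np.degrees(s["q"]).round(1))
    print("tool shift",(X.T@(np.array(target)-s["tcp_pos"])).round(4))
E
python3 -c "
from h import *
to((.533,-.327,.245))"
```

```text
t 1.2 tcp [ 0.1557 -0.6052  0.2452] xang 76.92 z [-0.  0. -1.] F [ 0.54 -0.86 -0.36] gap 0.9985491749871294 gf 0.0 q [-85.8  30.2  82.1  -0.   67.7 -72.7]
tool shift [3.564e-01 3.045e-01 3.000e-04]
```

Emit:
{"api": "drive_tool", "payload": {"plan": [[0.0356,0.0305,0,0,0,0,1],[0.0356,0.0305,0,0,0,0,1],[0.0356,0.0305,0,0,0,0,1],[0.0356,0.0305,0,0,0,0,1],[0.0356,0.0305,0,0,0,0,1],[0.0356,0.0305,0,0,0,0,1],[0.0356,0.0305,0,0,0,0,1],[0.0356,0.0305,0,0,0,0,1],[0.0356,0.0305,0,0,0,0,1],[0.0356,0.0305,0,0,0,0,1]]}}

```text
t: 2.2
tcp_pos: [0.5348, -0.3261, 0.2454]
tool_rot: [0.783, 0.621, -0.0, 0.0]
force: [0.8, -0.9, -0.7]
finger_gap: 0.996
gripper_force: 0.0
```

Emit:
{"api": "drive_tool", "payload": {"plan": [[0,0,0,0,0,0,1],[0,0,0,0,0,0,1]]}}

```text
t: 2.4
tcp_pos: [0.5339, -0.3265, 0.2451]
tool_rot: [0.782, 0.623, -0.0, -0.0]
force: [-0.7, -1.5, 0.2]
finger_gap: 0.999
gripper_force: 0.0
```

```bash
python3 -c "
from h import *
to((.5328,-.3266,.150))
s=manip.snapshot('wrist');cv2.imwrite('pics/w1.png',s['image'][...,::-1])"
```

```text
t 2.4 tcp [ 0.5339 -0.3265  0.2451] xang 77.03 z [-0.001 -0.    -1.   ] F [-0.66 -1.49  0.19] gap 0.9991012231308027 gf 0.0 q [-41.6  30.3  81.9  -0.   67.8 -28.7]
tool shift [-0.0003 -0.001   0.0951]
```

View pics/w1.png

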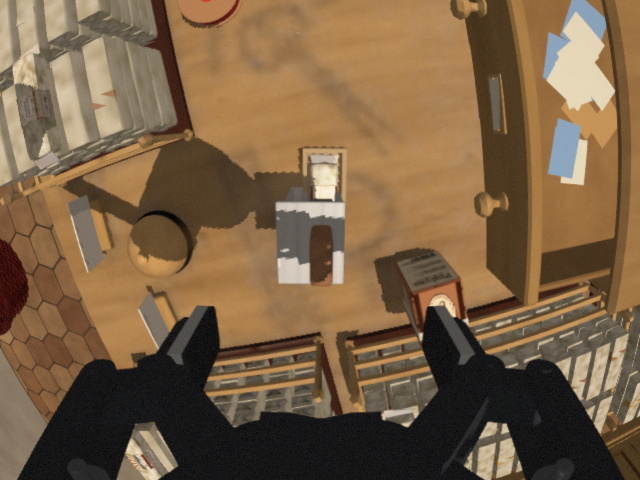

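The wrist view shows the tab at (320,255). It is centred between the fingers and its sides are parallel to the pads. The tall box at (430,290) will stay below the fingertips, so I'm going down.

Emit:
{"api": "drive_tool", "payload": {"plan": [[0,-0.001,0.025,0,0,0,1],[0,0,0.025,0,0,0,1],[0,0,0.025,0,0,0,1],[0,0,0.015,0,0,0,1],[0,0,0.005,0,0,0,1],[0,0,0,0,0,0,1]]}}

```text
t: 3.05
tcp_pos: [0.5311, -0.3282, 0.1497]
tool_rot: [0.784, 0.621, -0.0, -0.001]
force: [-0.2, -0.1, -0.1]
finger_gap: 1.0
gripper_force: 0.0
```

Emit:
{"api": "drive_tool", "payload": {"plan": [[0,0,0,0,0,0,-1],[0,0,0,0,0,0,-1],[0,0,0,0,0,0,-1],[0,0,0,0,0,0,-1],[0,0,0,0,0,0,-1],[0,0,0,0,0,0,-1],[0,0,0,0,0,0,-1],[0,0,0,0,0,0,-1]], "newtons": 40}}

```text
t: 3.85
tcp_pos: [0.5329, -0.3275, 0.1507]
tool_rot: [0.783, 0.622, 0.0, 0.001]
force: [1.0, 0.4, 2.1]
finger_gap: 0.156
gripper_force: 42.3
```

Gripped: the gap is 13 mm, which matches the tab. Lifting.

Emit:
{"api": "drive_tool", "payload": {"plan": [[0,0,-0.01,0,0,0,-1],[0,0,-0.02,0,0,0,-1],[0,0,-0.025,0,0,0,-1],[0,0,-0.025,0,0,0,-1],[0,0,-0.025,0,0,0,-1],[0,0,-0.02,0,0,0,-1],[0,0,-0.01,0,0,0,-1],[0,0,0,0,0,0,-1],[0,0,0,0,0,0,-1]]}}

```text
t: 4.75
tcp_pos: [0.5317, -0.3267, 0.2843]
tool_rot: [0.783, 0.622, -0.0, -0.001]
force: [-0.2, 0.2, -2.5]
finger_gap: 0.16
gripper_force: 41.8
```

```bash
python3 - <<'E'
from h import *
o=np.array([.5933,.1048]);d=np.array([.2002,-.9798]);n=np.array([.9798,.2002])
for y in(-.09,0):
  p=o+.075*d+y*n;print(y,p.round(4));to((*p,.285))
E
```

```text
-0.09 [0.5201 0.0133]
t 4.75 tcp [ 0.5317 -0.3267  0.2843] xang 76.93 z [-0.002  0.002 -1.   ] F [-0.24  0.16 -2.52] gap 0.160394029694168 gf 41.79951310157776 q [-41.8  27.9  79.6  -0.   72.6 -28.7]
tool shift [ 3.285e-01 -8.820e-02 -2.000e-04]
0 [0.6083 0.0313]
t 4.75 tcp [ 0.5317 -0.3267  0.2843] xang 76.93 z [-0.002  0.002 -1.   ] F [-0.24  0.16 -2.52] gap 0.160394029694168 gf 41.79951310157776 q [-41.8  27.9  79.6  -0.   72.6 -28.7]
tool shift [ 3.66e-01 -6.30e-03 -3.00e-04]
```

Emit:
{"api": "drive_tool", "payload": {"plan": [[0.01,-0.0027,0,0,0,0,-1],[0.025,-0.0067,0,0,0,0,-1],[0.035,-0.0094,0,0,0,0,-1],[0.04,-0.0107,0,0,0,0,-1],[0.04,-0.0107,0,0,0,0,-1],[0.04,-0.0107,0,0,0,0,-1],[0.04,-0.0107,0,0,0,0,-1],[0.04,-0.0107,0,0,0,0,-1],[0.035,-0.0094,0,0,0,0,-1],[0.0175,-0.0049,0,0,0,0,-1]]}}

```text
t: 5.75
tcp_pos: [0.5189, 0.0103, 0.2841]
tool_rot: [0.782, 0.623, -0.001, -0.002]
force: [-0.3, -1.0, -1.7]
finger_gap: 0.158
gripper_force: 41.8
```

Emit:
{"api": "drive_tool", "payload": {"plan": [[0.006,-0.0016,0,0,0,0,-1],[0,0,0,0,0,-2.65,-1],[0,0,0,0,0,-4,-1],[0,0,0,0,0,-5,-1],[0,0,0,0,0,-5,-1],[0,0,0,0,0,-5,-1],[0,0,0,0,0,-3,-1],[0,0,0,0,0,0,-1],[0,0,0,0,0,0,-1],[0,0,0,0,0,0,-1]]}}

```text
t: 6.75
tcp_pos: [0.5206, 0.0124, 0.285]
tool_rot: [0.633, 0.774, -0.0, -0.0]
force: [0.4, -0.2, -2.4]
finger_gap: 0.156
gripper_force: 41.8
```

```bash
python3 - <<'E'
from h import *
to((.6083,.0313,.285))
s,W=cloud("top")
v,u=np.mgrid[:480,:640]
a=cv2.resize(s["image"][190:310,220:380],None,fx=5,fy=5,interpolation=2);cv2.imwrite("pics/t2.png",a[...,::-1])
s=manip.snapshot('scene');cv2.imwrite('pics/s2.png',cv2.resize(s['image'][200:340,180:380],None,fx=4,fy=4)[...,::-1])
E
```

```text
t 6.75 tcp [0.5206 0.0124 0.285 ] xang 101.51 z [-0.001  0.    -1.   ] F [ 0.42 -0.17 -2.4 ] gap 0.15567417257449429 gf 41.793649792671204 q [-10.9  19.4  94.1  -0.   66.5 -22.4]
tool shift [ 0.001   0.0897 -0.    ]
```

View pics/s2.png

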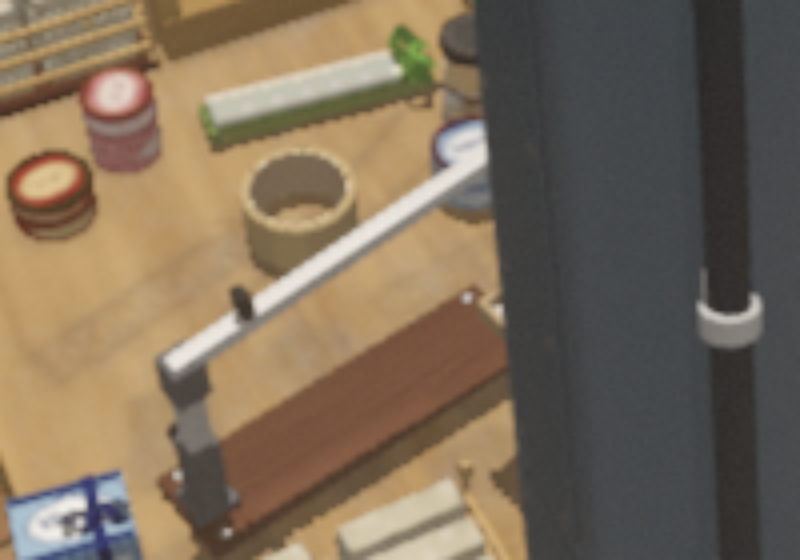

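The top of the rail should enter at carrier z≈68 mm, between 24 and 94. I'll tilt 6° to match the slope, then slide in sideways.

Emit:
{"api": "drive_tool", "payload": {"plan": [[0,0,0,0,-1.5,0,-1],[0,0,0,0,-1.5,0,-1],[0,0,0,0,-1.5,0,-1],[0,0,0,0,-1.5,0,-1],[0,0.01,0,0,0,0,-1],[0,0.01,0,0,0,0,-1],[0,0.01,0,0,0,0,-1],[0,0.005,0,0,0,0,-1],[0,0,0,0,0,0,-1]]}}

```text
t: 7.75
tcp_pos: [0.5563, 0.0196, 0.2851]
tool_rot: [0.631, 0.774, -0.033, 0.041]
force: [0.2, 0.3, -2.6]
finger_gap: 0.163
gripper_force: 41.7
```

Emit:
{"api": "drive_tool", "payload": {"plan": [[0,0.01,0,0,0,0,-1],[0,0.01,0,0,0,0,-1],[0,0.01,0,0,0,0,-1],[0,0.01,0,0,0,0,-1],[0,0.01,0,0,0,0,-1],[0,0.005,0,0,0,0,-1],[0,0,0,0,0,0,-1],[0,0,0,0,0,0,-1],[0,0,0,0,0,0,-1]]}}

```text
t: 8.65
tcp_pos: [0.6084, 0.0308, 0.2852]
tool_rot: [0.631, 0.774, -0.033, 0.04]
force: [0.2, -0.1, -2.3]
finger_gap: 0.158
gripper_force: 41.8
```

```bash
python3 - <<'E'
from h import *
to((.6083,.0313,.285))
s=manip.snapshot('wrist');cv2.imwrite('pics/w2.png',s['image'][...,::-1])
E
```

```text
t 8.65 tcp [0.6084 0.0308 0.2852] xang 101.58 z [ 0.02  -0.102 -0.995] F [ 0.21 -0.14 -2.27] gap 0.15810645065987583 gf 41.78948163986206 q [ -4.9  26.4  82.4  -6.1  69.6 -14.4]
tool shift [ 0.0006 -0.      0.0002]
```

View pics/w2.png

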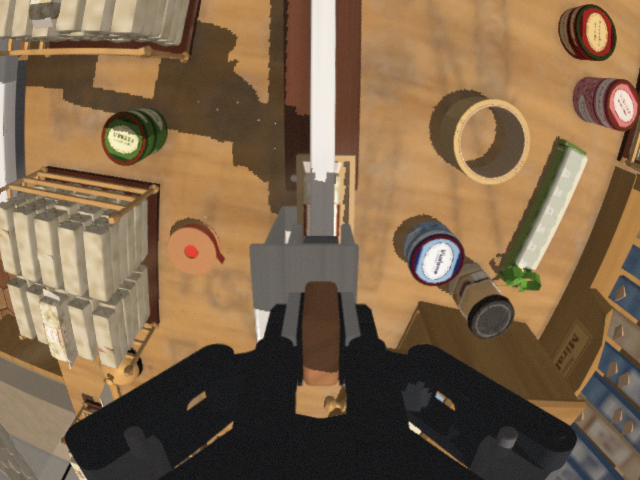

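The wrist view shows the rail (columns 309-336) in line with the tab (305-338), entering between tray and roof. I'll work out the lateral offset and height from the wrist depth.

```bash
python3 - <<'E'
from h import *
st=manip.sense();s=manip.snapshot('wrist');z=s["z_map"];f=240/np.tan(np.radians(s["fov_y"])/2)
v,u=np.mgrid[:480,:640];X=u-s["cx"];Y=v-s["cy"];r=np.hypot(X,Y);th=r/f;k=np.tan(th)/np.maximum(r,1e-6)
P=np.stack([X*k*z,-Y*k*z,-z],-1);M=s["mount"];T=P@M[:3,:3].T+M[:3,3]
Rm=R.from_quat(st["tool_rot"]).as_matrix();W=T@Rm.T+st["tcp_pos"]
for row in(20,60,100,140,170):
    m=(v>=row-4)&(v<=row+4)&(u>290)&(u<360)&(W[...,2]>.17)&(W[...,2]<.23)&(z>0)
    print(row,m.sum(),"tool y ctr",((T[m][:,1].min()+T[m][:,1].max())/2).round(4),np.median(T[m][:,1]).round(4),"W",np.median(W[m],0).round(4),"T",np.median(T[m],0).round(4))
m=(v>300)&(v<350)&(u>295)&(u<345)&(T[...,2]<0.0)&(T[...,2]>-.03)&(z>0)
print("tab",m.sum(),np.median(T[m],0),T[m].min(0),T[m].max(0))
m=(v>250)&(v<275)&(u>255)&(u<355)&(abs(T[...,2]-.02)<.012)
print("roof",np.median(T[m],0),T[m].min(0),T[m].max(0))
E
```

```text
20 224 tool y ctr 0.0005 0.0005 W [0.583  0.157  0.1893] T [0.1381 0.0005 0.0821]
60 231 tool y ctr 0.0008 0.0005 W [0.588  0.1338 0.1917] T [0.1143 0.0005 0.0821]
100 214 tool y ctr 0.0008 0.0011 W [0.5928 0.1113 0.1939] T [0.0912 0.0011 0.0823]
140 222 tool y ctr 0.0005 0.0005 W [0.5969 0.0891 0.1965] T [0.0684 0.0005 0.0822]
170 224 tool y ctr 0.0006 0.0006 W [0.6004 0.0724 0.1982] T [0.0513 0.0006 0.0822]
tab 2338 [ 0.0099847  -0.0003979  -0.01717763] [-0.00046839 -0.00971824 -0.02525783] [ 1.32386368e-02  8.86453320e-03 -4.92022266e-06]
roof [ 0.01960444 -0.00688486  0.01944123] [ 0.01352679 -0.028483    0.01761498] [0.02542542 0.01432133 0.02150176]
```

Lateral offset is 0.6 mm and the slope is matched, with contact predicted about 37 mm further along tool z. I'll go down 32 mm, then feel for it.

Emit:
{"api": "drive_tool", "payload": {"plan": [[0,0.0005,0.006,0,0,0,-1],[0,0,0.008,0,0,0,-1],[0,0,0.008,0,0,0,-1],[0,0,0.006,0,0,0,-1],[0,0,0.003,0,0,0,-1],[0,0,0.001,0,0,0,-1],[0,0,0,0,0,0,-1],[0,0,0,0,0,0,-1]]}}

```text
t: 9.55
tcp_pos: [0.6104, 0.0276, 0.2538]
tool_rot: [0.631, 0.774, -0.033, 0.041]
force: [-0.5, 0.3, -3.2]
finger_gap: 0.158
gripper_force: 41.7
```

Emit:
{"api": "drive_tool", "payload": {"plan": [[0,0,0.001,0,0,0,-1],[0,0,0,0,0,0,-1],[0,0,0,0,0,0,-1]]}}

```text
t: 9.85
tcp_pos: [0.6101, 0.0275, 0.2526]
tool_rot: [0.631, 0.774, -0.033, 0.041]
force: [0.3, 0.5, -2.3]
finger_gap: 0.16
gripper_force: 41.8
```

Emit:
{"api": "drive_tool", "payload": {"plan": [[0,0,0.001,0,0,0,-1],[0,0,0,0,0,0,-1],[0,0,0,0,0,0,-1]]}}

```text
t: 10.15
tcp_pos: [0.6101, 0.0274, 0.2515]
tool_rot: [0.631, 0.774, -0.033, 0.04]
force: [0.2, -0.3, -2.3]
finger_gap: 0.157
gripper_force: 41.8
```

Emit:
{"api": "drive_tool", "payload": {"plan": [[0,0,0.001,0,0,0,-1],[0,0,0,0,0,0,-1],[0,0,0,0,0,0,-1]]}}

```text
t: 10.45
tcp_pos: [0.6101, 0.0273, 0.2504]
tool_rot: [0.631, 0.774, -0.033, 0.04]
force: [-0.1, 0.2, -2.5]
finger_gap: 0.159
gripper_force: 41.8
```

Emit:
{"api": "drive_tool", "payload": {"plan": [[0,0,0.001,0,0,0,-1],[0,0,0,0,0,0,-1],[0,0,0,0,0,0,-1]]}}

```text
t: 10.75
tcp_pos: [0.6101, 0.0271, 0.2495]
tool_rot: [0.631, 0.774, -0.033, 0.04]
force: [-0.5, -0.4, -2.6]
finger_gap: 0.158
gripper_force: 41.8
```

Emit:
{"api": "drive_tool", "payload": {"plan": [[0,0,0.001,0,0,0,-1],[0,0,0,0,0,0,-1],[0,0,0,0,0,0,-1]]}}

```text
t: 11.05
tcp_pos: [0.6103, 0.0271, 0.2486]
tool_rot: [0.631, 0.774, -0.033, 0.041]
force: [0.3, 0.6, -1.8]
finger_gap: 0.159
gripper_force: 41.8
```

Emit:
{"api": "drive_tool", "payload": {"plan": [[0,0,0.0005,0,0,0,-1],[0,0,0,0,0,0,-1],[0,0,0,0,0,0,-1]]}}

```text
t: 11.35
tcp_pos: [0.6103, 0.027, 0.2482]
tool_rot: [0.631, 0.774, -0.033, 0.041]
force: [0.1, 0.1, -1.4]
finger_gap: 0.156
gripper_force: 41.9
```

Emit:
{"api": "drive_tool", "payload": {"plan": [[0,0,0,0,0,0,-1],[0,0,0,0,0,0,-1]]}}

```text
t: 11.55
tcp_pos: [0.6103, 0.027, 0.2481]
tool_rot: [0.631, 0.774, -0.033, 0.041]
force: [-0.1, 0.4, -0.6]
finger_gap: 0.156
gripper_force: 41.9
```

The rail is taking about 1 to 1.5 N. Another half millimetre should put most of the weight on it.

Emit:
{"api": "drive_tool", "payload": {"plan": [[0,0,0.0005,0,0,0,-1],[0,0,0,0,0,0,-1],[0,0,0,0,0,0,-1]]}}

```text
t: 11.85
tcp_pos: [0.6103, 0.027, 0.2477]
tool_rot: [0.631, 0.774, -0.033, 0.041]
force: [0.2, 0.7, -0.2]
finger_gap: 0.157
gripper_force: 42.1
```

Emit:
{"api": "drive_tool", "payload": {"plan": [[0,0,0,0,0,0,-1],[0,0,0,0,0,0,-1]]}}

```text
t: 12.05
tcp_pos: [0.6104, 0.027, 0.2477]
tool_rot: [0.631, 0.774, -0.033, 0.041]
force: [-0.3, 1.1, -0.1]
finger_gap: 0.157
gripper_force: 42.1
```

The wrist load is now near zero, so the rail holds about the whole weight. Opening.

Emit:
{"api": "drive_tool", "payload": {"plan": [[0,0,0,0,0,0,1],[0,0,0,0,0,0,1],[0,0,0,0,0,0,1],[0,0,0,0,0,0,1],[0,0,0,0,0,0,1],[0,0,0,0,0,0,1],[0,0,0,0,0,0,1],[0,0,0,0,0,0,1]]}}

```text
t: 12.85
tcp_pos: [0.6102, 0.027, 0.2475]
tool_rot: [0.631, 0.774, -0.033, 0.041]
force: [0.8, 0.9, -0.2]
finger_gap: 1.008
gripper_force: 0.0
```

```bash
python3 - <<'E'
from h import *
to((.6083,.0313,.285))
s=manip.snapshot('wrist');cv2.imwrite('pics/w3.png',s['image'][...,::-1])
E
```

```text
t 12.85 tcp [0.6102 0.027  0.2475] xang 101.58 z [ 0.021 -0.102 -0.995] F [ 0.79  0.9  -0.16] gap 1.0078247636910378 gf 0.0 q [ -5.3  28.8  84.7  -6.3  64.9 -14.2]
tool shift [ 0.0007 -0.001  -0.0378]
```

View pics/w3.png

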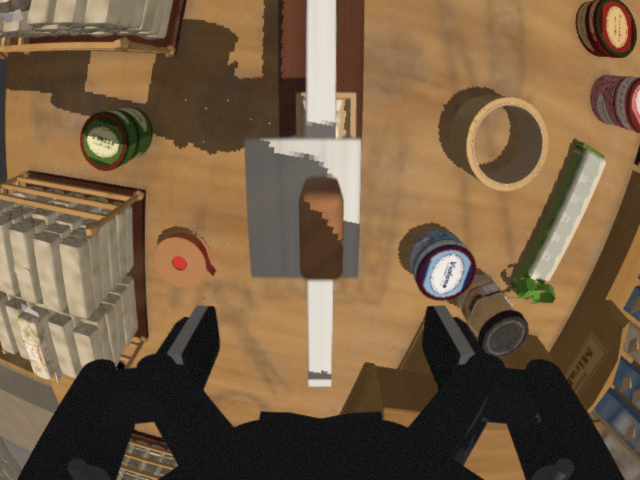

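The carrier is free and has rolled clear of the fingers; its roof is at (303,205) on the rail. I'll wait for it to reach the stop, backing off straight up along the tool axis.

Emit:
{"api": "drive_tool", "payload": {"plan": [[0,0,0,0,0,0,1],[0,0,-0.01,0,0,0,1],[0,0,-0.02,0,0,0,1],[0,0,-0.02,0,0,0,1],[0,0,-0.02,0,0,0,1],[0,0,-0.02,0,0,0,1],[0,0,0,0,0,0,1],[0,0,0,0,0,0,1],[0,0,0,0,0,0,1],[0,0,0,0,0,0,1]]}}

```text
t: 13.9
tcp_pos: [0.6077, 0.0361, 0.3356]
tool_rot: [0.631, 0.774, -0.034, 0.039]
force: [-0.3, -0.1, -0.6]
finger_gap: 0.999
gripper_force: 0.0
```

Emit:
{"api": "drive_tool", "payload": {"plan": [[0,0,0,0,0,0,1],[0,0,0,0,0,0,1],[0,0,0,0,0,0,1],[0,0,0,0,0,0,1],[0,0,0,0,0,0,1],[0,0,0,0,0,0,1],[0,0,0,0,0,0,1],[0,0,0,0,0,0,1],[0,0,0,0,0,0,1],[0,0,0,0,0,0,1]]}}

```text
t: 14.9
tcp_pos: [0.6083, 0.0362, 0.337]
tool_rot: [0.631, 0.774, -0.033, 0.041]
force: [-0.2, 0.4, -0.6]
finger_gap: 0.999
gripper_force: 0.0
```

Emit:
{"api": "drive_tool", "payload": {"plan": [[0,0,0,0,0,0,1],[0,0,0,0,0,0,1],[0,0,0,0,0,0,1],[0,0,0,0,0,0,1],[0,0,0,0,0,0,1],[0,0,0,0,0,0,1],[0,0,0,0,0,0,1],[0,0,0,0,0,0,1],[0,0,0,0,0,0,1],[0,0,0,0,0,0,1]]}}

```text
t: 15.9
tcp_pos: [0.6084, 0.0362, 0.337]
tool_rot: [0.631, 0.774, -0.033, 0.041]
force: [-0.5, -0.1, -0.3]
finger_gap: 0.999
gripper_force: 0.0
```

```bash
python3 - <<'E'
from h import *
o=np.array([.5933,.1048]);d=np.array([.2002,-.9798]);n=np.array([.9798,.2002])
for nm in("scene","top"):
    s,W=cloud(nm)
    # tab top: z ~ .185+.009-.008-.105+.169 = .25
    w=W.reshape(-1,3);a=(w[:,:2]-o)@d;b=(w[:,:2]-o)@n
    m=(abs(w[:,2]-.25)<.012)&(abs(b)<.03)&(a<.03)&(a>-.15);print(nm,m.sum(),a[m].min(),a[m].max(),np.median(b[m]),np.median(w[m,2]))
    if nm=="scene":cv2.imwrite('pics/s3.png',cv2.resize(s['image'][190:340,170:370],None,fx=4,fy=4)[...,::-1])
E
```

```text
scene 79 -0.10529709174835017 -0.07576083204468842 -0.002478733820258406 0.24785477079178808Traceback (most recent call last):
  File "<stdin>", line 7, in <module>
    return umr_minimum(a, axis, None, out, keepdims, initial, where)
ValueError: zero-size array to reduction operation minimum which has no identity
```

View pics/s3.png

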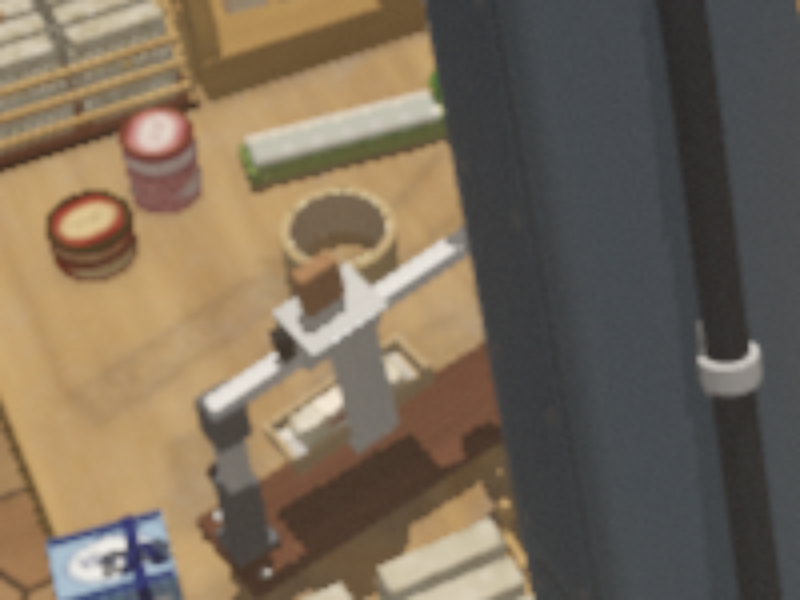

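The carrier rests against the stop and the bar is in its tray. The tab is at stand x≈-0.0905, which puts the origin at about -0.073 with the 6° lean. Handing in.

```bash
python3 -c "
from station import manip
print(manip.sign_off())"
```

```text
the job is handed in; nothing more can be done
None
```

The carrier was hooked on the upper half of the rail and released once the rail held its weight (about 2.3 N). It rolled down to the stop by itself with the bar still in its tray, and I handed in the job at about 16 s (the sign-off returned no verdict).

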